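# Park the sample bottle at the top of the sloped gutter

### The arm

A 6-joint arm with a two-finger parallel gripper is mounted at the origin on a cart in front of the work surface, level with it; the furniture and walls round the work are solid. World frame = base frame: x ahead of the robot, y to its left, z up, the work surface at z = 0. Lengths are in m, angles in rad, forces in N, time in s.
With the tool pointing down it reaches from about 0.325 to 0.9 m from the base axis. Payload 6.1 kg.
Tool frame: the origin (TCP) lies at the very end of the fingers, on their centre line; the grasp point (between the pads) lies 19 mm behind it (ctrl.grip_depth is the distance from the TCP to the grasp point, in m); z points along the fingers, y is the line along which they close (so a half turn about z gives the same grasp; the last joint's range is limited). The gripper opens to 87 mm and grips with 3 to 60 N. Pads are 19 mm wide; open, the fingers measure 117 mm over their backs; the gripper's body (75 mm by 190 mm) begins 51 mm behind the grasp point.
Start: joints at [1.045, 0.22, 1.526, -0, 1.395, -0.126], TCP at [0.243, 0.576, 0.223] pointing down, gripper open.
Joint ranges: [-2.98, 2.98], [-0.91, 2.08], [0.09, 2.57], [-1.24, 4.39], [0.2, 2.65], [-2.68, 2.68]. Speed limits (rad/s): [2.57, 2.57, 3.01, 3.14, 3.14, 3.14].

### API

Orientations are given as a unit quaternion [x, y, z, w].
In Python, from cell import ctrl, read_camera, camera_model gives the robot as it stands.
- The arm moves only by the tool arm_command, never from a script. Its argument "increments" is a list of rows, each a list of 3 entries, a list of its own where there are three numbers: the shift along the tool's x, y, z in cm, then the turn, a rotation vector about the tool's x, y, z in rad, then the finger opening in cm, from 0 to 8.7. A call has exactly 8 rows; each row is the pose to reach, as a shift and turn from the pose commanded when the call began, along the tool's axes at that moment; what a row does not reach only later rows make up. A row lasts 1/12 s, in which the tool goes at most 41.7 mm and 7.16 degrees, less where a joint would pass 70% of its speed; a pose out of reach is approached as far as the arm can. A call with a gripper value outside its range is refused whole. The fingers move at their own pace and stop on an object; the grip force is fixed at half the most. Time passes only in rows, so rows that repeat a pose let the fingers close, or fill a call up. It gives the time, the measured TCP pose, the force, the opening and the grip force at its end, in the units of the state.
- ctrl.read_state(): the state, without advancing time (a new reading comes with each control period).
- read_camera(name): name is "scene" or "top" or "wrist"; returns the picture (384x512x3 uint8, blue, green, red); there is no depth.
- camera_model(name): a dict with "fx", "fy", "cx", "cy" (pixels), "cam_to_world" (4x4, takes a point from camera to world coordinates); the wrist camera has in their place "T_tool_cam" (4x4, takes a point from camera to tool coordinates, whose origin is the TCP and whose axes are the flange's). Camera axes: x right, y down, z forward; pixel columns grow to the right and rows downward; lengths in m; the calibration is good to about 2 mm. A picture is of the moment at which its call begins: read the wrist's pose just before it. camera_model takes no time and is no camera call.
- ctrl.hand_in(): hands the job in; it is judged then, once.
The state is a dict: "time_s": time; "q": joint angles; "dq": joint speeds; "joint_torque": joint torques, N m; "eef_pos": TCP position; "eef_rot": TCP orientation; "force": force on the tool from outside, world axes, zero at the start; "torque": the same for the moment, N m; "gripper_width": finger opening in m; "grip_force": force on a finger pad.
Only numpy, scipy, OpenCV 4.12 (cv2) and the standard library are available. Lean on these libraries where they do the work, as an engineer would, in place of code of your own. Each camera call takes 0.05 s, during which the arm holds its last target. There are 200 camera calls.

### The job

Push the sample bottle that lies at the foot of the sloped gutter gently up the gutter with the fingertips, over the crest near the top, so that it settles in the dip against the end stop. Then push the hinged keeper fully round until it lies straight across the gutter behind the bottle, so that it cannot roll back. Do not pick up or carry the bottle, and leave the things standing round the gutter where they are.

Things in the scene. Friction and masses are not known exactly. Their poses are not given: they have to be found in the camera images.
- gutter: fixed aluminium gutter on a grey base plate 240 x 110 x 6 mm. Origin: centre of the plate's underside, on the worktop; x points uphill along the gutter, y to the left across it, z up. All 'gutter' coordinates are in this frame. Lane 82 mm wide inside (y -41 to +41 mm), between walls 3 mm thick whose tops run 16 mm above the sloping floor (z 38 mm at the low end, 68 mm at the end stop)
- gutter_slope (a point): middle of the open low end, on the floor (gutter x -115, z 22 mm); its x axis runs uphill along the 8 degree floor, z square to it. In the corners of this end two lugs, 16 mm high and 8 mm deep (x -115 to -107 mm), hold the bottle; the 54 mm gap between them (y -27 to +27 mm) lets fingertips reach it from behind
- gutter_crest (a point): middle of the crest, on the floor (gutter x 45, z 44.5 mm): the floor rises to here at 8 degrees and then falls at 9 degrees to the end stop, making the dip
- end_stop (a point): middle of the end stop's upright face, which closes the top end (gutter x 100, z 60 mm; its upper edge is at z 78 mm)
- lying_bottle: white plastic sample bottle, 42 mm diameter, 78 mm long, about 65 g, lying across the gutter at its foot, against the two lugs; it rolls back down when let go on the slope. Origin: centre of its foot; z points along the bottle to the cap (across the gutter, towards gutter +y)
- bottle_mid (a point): middle of the lying bottle, on its axis, 39 mm from the foot. At the start about gutter x = -86 mm, 21 mm square above the floor; parked against the end stop at about gutter x = 79 mm, z = 60 mm
- keeper (a joint): hinge of the keeper, an upright aluminium strip 100 mm long, 4 mm thick, gutter z 64 to 92 mm. 0 to 0.4 at the start: open, outside the gutter's -y wall, at 0 pointing 30 degrees outward (-y) of straight downhill (-x), at 0.52 straight downhill. Grows as it swings in over the lane; 2.09 (stop): straight across to +y, behind the parked bottle. Light friction, 0.03 N m; stays where left
- keeper_pivot (a point): the keeper's vertical hinge axis at the strip's mid height (gutter x 48, y -50.5, z 78 mm). Across the lane, at x 56, y 47 mm, stands a small rest for the closed keeper, up to z 80 mm
- keeper_tip (a point): free end of the keeper, at mid height, 98 mm from the hinge axis
- standing_bottle: white plastic sample bottle, 42 mm diameter, 78 mm tall, standing upright on the worktop beside the gutter; a bystander, the same sort of bottle as the lying one; origin under its foot
- crucible: small nickel crucible, 27 mm diameter, 14 mm tall, on the worktop beside the gutter; a bystander; origin under its foot
- plunger: steel plunger, 22 mm diameter, 54 mm tall, standing on its head beside the gutter's upper end; a bystander; origin under its foot
- boat: white weighing boat, 62 x 62 x 14 mm, on the worktop left of the gutter; a bystander; origin under its foot
Mind the look-alikes: they are no part of the job. Leave any black or brown look-alike of the lying_bottle alone.

How it is judged:
By the outcome, as a careful person would: the job done as asked, in the order asked, and still so for the second after the job is handed in, with the robot touching nothing.
It also fails if it takes over 64 s, if anything falls off the work surface, if the arm or the gripper's body presses on something with over 40 N, if the wrist force passes 120 N, or if a joint passes its speed limit or range.

## Working session

There is one attempt and no reset: what is moved stays moved. The work goes in short steps, Python scripts to look and compute and a tool call to move; the robot and the scene stay as the last step left them, time stands still between calls to the robot, and variables do not carry over. Pictures are saved under pics/ and viewed, at most 12 in all, crops included, and the job is handed in when it is done.

Besides the shell and the picture viewer there is one more tool, called as name(argument=value, ...), one argument or row to a line, values as JSON. arm_command: Moves the arm, as the interface text tells. Its arguments: {"type":"object","properties":{"increments":{"type":"array"}},"required":["increments"]}

```bash
mkdir -p pics; ls
python3 - <<'E'
from cell import ctrl, read_camera, camera_model
import cv2, numpy as np
np.set_printoptions(precision=4,suppress=True)
for n in ("scene","top"):
    im=read_camera(n); cv2.imwrite(f"pics/{n}0.png",im)
    m=camera_model(n); print(n,m["fx"],m["fy"],m["cx"],m["cy"]); print(np.array(m["cam_to_world"]))
s=ctrl.read_state(); print(s["time_s"],s["eef_pos"],s["eef_rot"],s["gripper_width"])
print(camera_model("wrist"))
E
```

```text
pics
scene 400.7264374216457 400.7264374216457 255.63807831062206 188.46285234324034
[[ 0.6223 -0.5908  0.5135 -0.0029]
 [-0.7827 -0.4754  0.4016 -0.4235]
 [ 0.0069 -0.6519 -0.7583  0.8719]
 [ 0.      0.      0.      1.    ]]
top 435.4515548928367 435.4515548928367 255.17963042267021 197.5532940886798
[[-0.0457 -0.9751  0.217   0.3402]
 [-0.999   0.0444 -0.011   0.0089]
 [ 0.0011 -0.2172 -0.9761  0.9926]
 [ 0.      0.      0.      1.    ]]
0.1 [0.243  0.5752 0.2215] [ 0.1986  0.9801 -0.0008 -0.0003] 0.08697740297204021
{'fx': 335.2111130214578, 'fy': 335.2111130214578, 'cx': 255.69756531034005, 'cy': 193.6785940532783, 'T_tool_cam': array([[ 0.0008, -0.958 , -0.2869,  0.0784],
       [ 1.    ,  0.0009, -0.0002, -0.0005],
       [ 0.0004, -0.2869,  0.958 , -0.1618],
       [ 0.    ,  0.    ,  0.    ,  1.    ]])}
```

View pics/scene0.png

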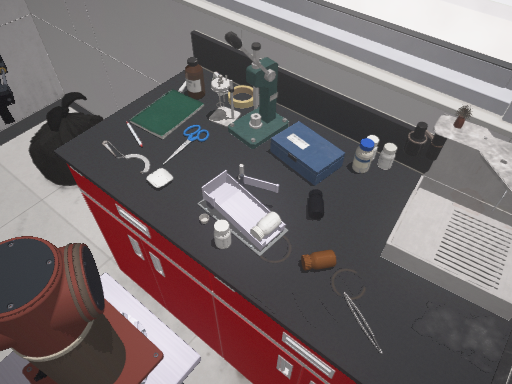

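View pics/top0.png

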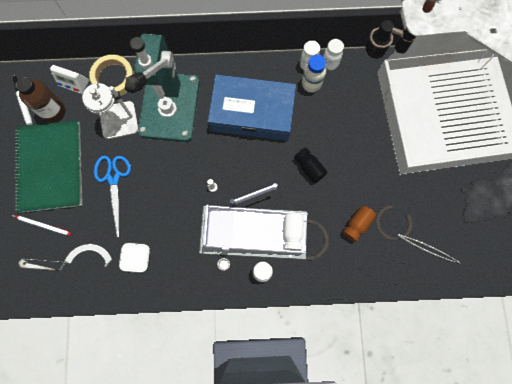

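Candidates in the top view: white bottle lying in the gutter (295,230), standing white bottle (262,272), white jars behind (310,55) and (334,52), black bottle (310,165), brown bottle (358,223). I choose the white one lying in the gutter's low end at (295,230). The keeper is at (255,193), the plunger at (211,185), and the crucible at (223,264). Next is a close crop.

Run:
```python
import cv2
im=cv2.imread("pics/top0.png")[170:290,190:350]
cv2.imwrite("pics/topc.png",cv2.resize(im,None,fx=5,fy=5,interpolation=cv2.INTER_CUBIC))
```

```text
(no output)
```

View pics/topc.png

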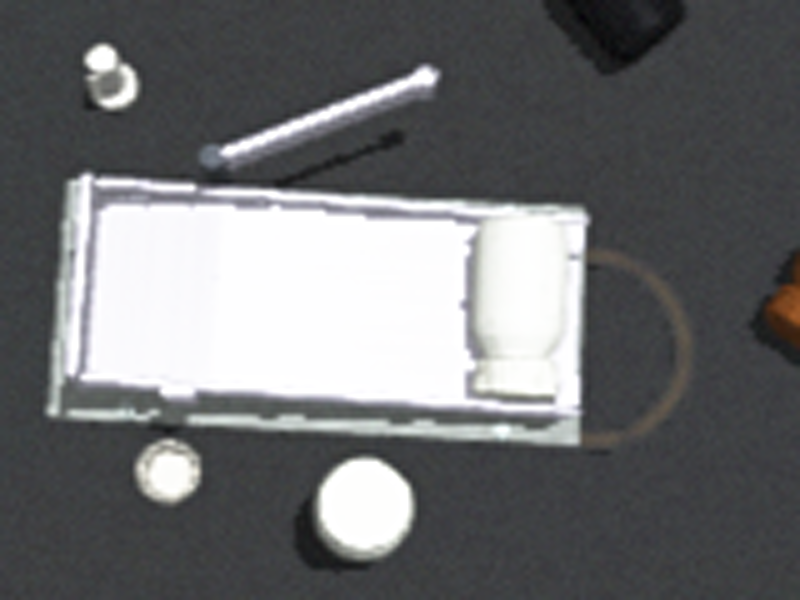

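The crop shows the white bottle lying at the gutter's low end (crop 520,305), the lugs on its right, and the keeper open above, with hinge (210,157) and tip (430,75). Next I fit the gutter's pose from known corners.

```bash
cat > h.py <<'E'
import numpy as np, json
from cell import ctrl, camera_model
from scipy.spatial.transform import Rotation as R
np.set_printoptions(precision=4,suppress=True)
def proj(n,P):
    m=camera_model(n);T=np.linalg.inv(np.array(m["cam_to_world"]))
    c=np.atleast_2d(P)@T[:3,:3].T+T[:3,3]
    return np.c_[m["fx"]*c[:,0]/c[:,2]+m["cx"],m["fy"]*c[:,1]/c[:,2]+m["cy"]]
def cast(n,uv,z):
    m=camera_model(n);T=np.array(m["cam_to_world"])
    d=T[:3,:3]@[(uv[0]-m["cx"])/m["fx"],(uv[1]-m["cy"])/m["fy"],1]
    return T[:3,3]+d*(z-T[2,3])/d[2]
def g2w(p,G):  # gutter m -> world
    x,y,a=G; p=np.atleast_2d(p).astype(float); c,s=np.cos(a),np.sin(a)
    return np.c_[x+c*p[:,0]-s*p[:,1],y+s*p[:,0]+c*p[:,1],p[:,2]]
def move(goal_g,G,yaw_off=0):
    """goal TCP in gutter (m); tool x=uphill, z down. Prints tool shift cm and turn."""
    s=ctrl.read_state(); Rn=R.from_quat(s["eef_rot"])
    a=G[2]+yaw_off
    Rg=R.from_matrix(np.array([[np.cos(a),np.sin(a),0],[np.sin(a),-np.cos(a),0],[0,0,-1]]))
    w=g2w(goal_g,G)[0]
    print("goal",w,"shift cm",Rn.inv().apply(w-s["eef_pos"])*100,"turn",(Rn.inv()*Rg).as_rotvec())
def tcp_g(G):
    s=ctrl.read_state();d=np.array(s["eef_pos"])-[G[0],G[1],0];c,n=np.cos(G[2]),np.sin(G[2])
    return np.array([c*d[0]+n*d[1],-n*d[0]+c*d[1],d[2]])*1000
E
python3 - <<'E'
from h import *
from scipy.optimize import least_squares
P=np.array([[120,55,6],[-120,55,6],[-115,-44,38],[103,-44,78],[48,-50.5,92],[-107,44,38.5]])/1000
uv=np.array([[50,415],[580,442],[587,210],[88,178],[210,157],[578,408]])/5+[190,170]-0.4
f=lambda G:(proj("top",g2w(P,G))-uv).ravel()
r=least_squares(f,[0.5,0,1.57],loss="soft_l1");G=r.x
print(G,"\n",f(G).reshape(-1,2))
json.dump(list(G),open("G.json","w"))
def w2g(w):
    d=w-[G[0],G[1],0];c,n=np.cos(G[2]),np.sin(G[2]);return np.array([c*d[0]+n*d[1],-n*d[0]+c*d[1],d[2]])*1000
c=lambda u,v,z:w2g(cast("top",(u/5+189.6,v/5+169.6),z))
t=c(430,75,.092);k=t-[48,-50.5,92];print("tip",t,"theta",0.5236-np.arctan2(-k[1],-k[0]))
print("bottle",c(522,290,.064),"bottle cap",c(515,390,.05),"stand",c(365,508,.078),"cruc",c(168,470,.014),"plunger",c(103,58,.054))
# check in scene view
import cv2
im=cv2.imread("pics/scene0.png");q=proj("scene",g2w(np.r_[P,[[-.115,.044,.038],[.103,.044,.078],[-.12,-.055,.006]]],G))
for u,v in q: cv2.circle(im,(int(round(u*16)),int(round(v*16))),16,(0,0,255),-1,shift=4)
cv2.imwrite("pics/chk.png",cv2.resize(im[150:270,180:310],None,fx=5,fy=5,interpolation=cv2.INTER_CUBIC))
move([-.135,0,.12],G)
E
```

```text
[0.4807 0.0037 1.4841] 
 [[ 0.4109  0.7867]
 [ 0.7815 -0.222 ]
 [-0.5133  0.2718]
 [-0.2289 -0.8967]
 [ 0.8239  0.0065]
 [-2.9669  0.048 ]]
tip [-42.1429 -90.0353  92.    ] theta 0.11027946975611996
bottle [-85.7353  -3.4439  64.    ] bottle cap [-84.8396  38.1497  50.    ] stand [-21.4495  92.6245  78.    ] cruc [65.8296 76.1829 14.    ] plunger [ 102.1151 -101.5564   54.    ]
goal [ 0.469  -0.1308  0.12  ] shift cm [-48.3005 -56.2245  10.2381] turn [-0.0017  0.0009  1.2577]
```

View pics/chk.png

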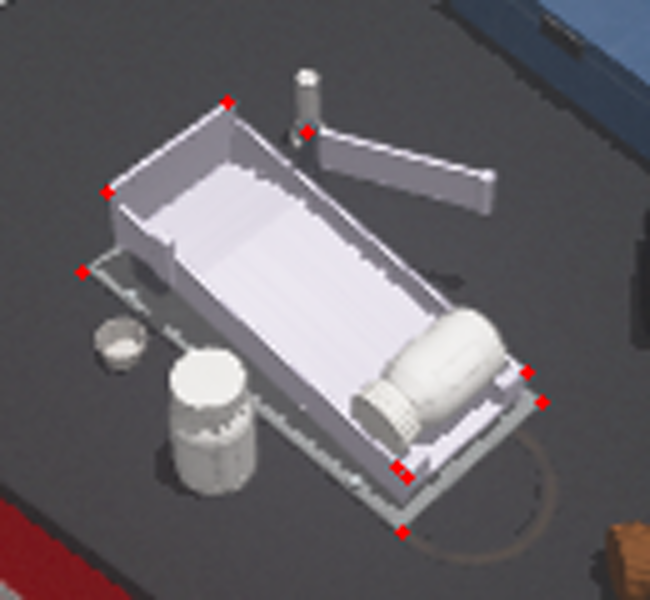

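The projected corners (red) land on the gutter's real corners, so the pose is good to about 2 mm. Now I move to behind the low end, staying high.

arm_command(
  increments=[
    [[-2.3,-2.7,0],[0,0,0.11],1.4],
    [[-4.6,-5.4,0],[0,0,0.22],1.4],
    [[-6.9,-8.1,0],[0,0,0.33],1.4],
    [[-9.2,-10.8,0],[0,0,0.44],1.4],
    [[-11.5,-13.5,0],[0,0,0.55],1.4],
    [[-13.8,-16.2,0],[0,0,0.66],1.4],
    [[-16.1,-18.9,0],[0,0,0.77],1.4],
    [[-18.4,-21.6,0],[0,0,0.88],1.4],
  ],
)

```text
time_s: 0.77
eef_pos: [0.3285, 0.3034, 0.2221]
eef_rot: [0.599, 0.801, -0.0, -0.0]
force: [1.2, -0.3, 0.8]
gripper_width: 0.0414
grip_force: 0.0
```

```bash
python3 -c "
from h import *
G=json.load(open('G.json'));move([-.145,0,.15],G);s=ctrl.read_state();print(s['time_s'],s['eef_pos'],s['q'],s['gripper_width'])"
```

```text
goal [ 0.4681 -0.1408  0.15  ] shift cm [-46.5533   0.8606   7.2229] turn [-0.0004  0.0003  0.3727]
0.7667 [0.3285 0.3034 0.2221] [ 0.5691 -0.2192  1.9671 -0.0001  1.3942  0.2831] 0.041378968011103495
```

arm_command(
  increments=[
    [[-3.8,0,0],[0,0,0.05],1.4],
    [[-7.6,0.1,0],[0,0,0.1],1.4],
    [[-11.4,0.2,0],[0,0,0.15],1.4],
    [[-15.2,0.3,0],[0,0,0.2],1.4],
    [[-19.0,0.4,0],[0,0,0.25],1.4],
    [[-22.8,0.5,0],[0,0,0.3],1.4],
    [[-26.6,0.6,0],[0,0,0.34],1.4],
    [[-30.4,0.6,0],[0,0,0.37],1.4],
  ],
)

```text
time_s: 1.43
eef_pos: [0.4217, 0.0138, 0.2224]
eef_rot: [0.735, 0.678, 0.0, 0.0]
force: [1.3, 0.6, 0.1]
gripper_width: 0.0141
grip_force: 0.0
```

```bash
python3 -c "
from h import *
G=json.load(open('G.json'));move([-.145,0,.12],G);s=ctrl.read_state();print(s['time_s'],s['eef_pos'],s['q'],s['gripper_width'])"
```

```text
goal [ 0.4681 -0.1408  0.12  ] shift cm [-15.0286   5.8784  10.2438] turn [ 0.0002 -0.0001  0.0055]
1.4333 [0.4217 0.0138 0.2224] [-0.1549 -0.2896  2.0232  0.0001  1.4078 -0.0737] 0.014108934855299323
```

arm_command(
  increments=[
    [[-3,1.2,0],[0,0,0],1.4],
    [[-6,2.4,0],[0,0,0],1.4],
    [[-9,3.6,0],[0,0,0],1.4],
    [[-12,4.7,1],[0,0,0],1.4],
    [[-15,5.9,3],[0,0,0],1.4],
    [[-15,5.9,6],[0,0,0.005],1.4],
    [[-15,5.9,9],[0,0,0.005],1.4],
    [[-15,5.9,10.2],[0,0,0.005],1.4],
  ],
)

```text
time_s: 2.1
eef_pos: [0.4657, -0.138, 0.116]
eef_rot: [0.737, 0.676, -0.001, -0.003]
force: [-1.4, 0.9, 1.1]
gripper_width: 0.0142
grip_force: 0.0
```

```bash
python3 -c "
from h import *
from cell import read_camera
import cv2
G=json.load(open('G.json'));move([-.138,0,.030],G);s=ctrl.read_state();print(s['time_s'],tcp_g(G))
cv2.imwrite('pics/wrist1.png',read_camera('wrist'))"
```

```text
goal [ 0.4687 -0.1338  0.03  ] shift cm [0.4161 0.3158 8.5992] turn [-0.0065 -0.0025  0.0012]
2.1 [-142.382    2.59   116.   ]
```

View pics/wrist1.png

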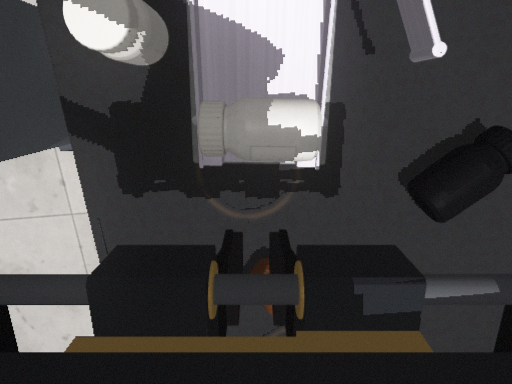

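The wrist view shows the fingertips at (256,235), the bottle ahead at (260,128), and the gutter centreline at column 259. That agrees with the 2.6 mm side offset I computed. Going down behind the bottle.

arm_command(
  increments=[
    [[0.1,0.1,1.5],[0,0,0],1.4],
    [[0.2,0.2,3],[0,0,0],1.4],
    [[0.3,0.3,4.5],[0,0,0],1.4],
    [[0.4,0.3,6],[0,0,0],1.4],
    [[0.4,0.3,7],[0,0,0],1.4],
    [[0.4,0.3,7.7],[0,0,0],1.4],
    [[0.4,0.3,7.7],[0,0,0],1.4],
    [[0.4,0.3,7.7],[0,0,0],1.4],
  ],
)

```text
time_s: 2.82
eef_pos: [0.4723, -0.1348, 0.0441]
eef_rot: [0.736, 0.677, 0.0, 0.0]
force: [0.5, 0.1, 0.1]
gripper_width: 0.0141
grip_force: 0.0
```

```bash
python3 -c "
from h import *
G=json.load(open('G.json'));move([-.118,0,.034],G);s=ctrl.read_state();print(s['time_s'],tcp_g(G),s['force'])"
```

```text
goal [ 0.4704 -0.1139  0.034 ] shift cm [ 2.0725 -0.3593  1.0079] turn [0.0003 0.0001 0.003 ]
2.8167 [-138.7124   -3.6523   44.083 ] [0.476  0.1492 0.1031]
```

arm_command(
  increments=[
    [[0,-0.1,0.4],[0,0,0],1.4],
    [[0,-0.2,0.7],[0,0,0],1.4],
    [[0,-0.35,1.0],[0,0,0],1.4],
    [[0.3,-0.35,1.0],[0,0,0],1.4],
    [[0.7,-0.35,1.0],[0,0,0],1.4],
    [[1.1,-0.35,1.0],[0,0,0],1.4],
    [[1.5,-0.35,1.0],[0,0,0],1.4],
    [[1.8,-0.35,1.0],[0,0,0],1.4],
  ],
)

```text
time_s: 3.48
eef_pos: [0.4701, -0.116, 0.0337]
eef_rot: [0.736, 0.677, 0.0, 0.0]
force: [0.5, -0.5, -0.1]
gripper_width: 0.0141
grip_force: 0.0
```

```bash
python3 -c "
from h import *
G=json.load(open('G.json'));move([-.100,0,.037],G);s=ctrl.read_state();print(s['time_s'],tcp_g(G),s['force'])"
```

```text
goal [ 0.472 -0.096  0.037] shift cm [ 2.0132  0.0207 -0.3336] turn [ 0.0001 -0.      0.003 ]
3.4833 [-120.1322    0.1463   33.6628] [ 0.4579 -0.4577 -0.1367]
```

Contact is near. I push slowly along the slope at about 36 mm/s.

arm_command(
  increments=[
    [[0.3,0,-0.04],[0,0,0],1.4],
    [[0.6,0,-0.08],[0,0,0],1.4],
    [[0.9,0,-0.13],[0,0,0],1.4],
    [[1.2,0,-0.17],[0,0,0],1.4],
    [[1.5,0,-0.21],[0,0,0],1.4],
    [[1.8,0,-0.25],[0,0,0],1.4],
    [[2.1,0,-0.3],[0,0,0],1.4],
    [[2.4,0,-0.34],[0,0,0],1.4],
  ],
)

```text
time_s: 4.15
eef_pos: [0.472, -0.0924, 0.037]
eef_rot: [0.736, 0.677, -0.0, -0.0]
force: [-0.0, -1.4, 0.2]
gripper_width: 0.0142
grip_force: 0.4
```

arm_command(
  increments=[
    [[0.3,0,-0.04],[0,0,0],1.4],
    [[0.6,0,-0.08],[0,0,0],1.4],
    [[0.9,0,-0.13],[0,0,0],1.4],
    [[1.2,0,-0.17],[0,0,0],1.4],
    [[1.5,0,-0.21],[0,0,0],1.4],
    [[1.8,0,-0.25],[0,0,0],1.4],
    [[2.1,0,-0.3],[0,0,0],1.4],
    [[2.4,0,-0.34],[0,0,0],1.4],
  ],
)

```text
time_s: 4.82
eef_pos: [0.474, -0.0685, 0.0404]
eef_rot: [0.736, 0.677, 0.0, 0.0]
force: [-0.4, -1.3, 1.0]
gripper_width: 0.0141
grip_force: 0.4
```

```bash
python3 -c "
from h import *
from cell import read_camera
import cv2
G=json.load(open('G.json'));print(tcp_g(G))
cv2.imwrite('pics/wrist2.png',cv2.resize(read_camera('wrist'),(400,300)))"
```

```text
[-72.4523   0.3354  40.4069]
```

View pics/wrist2.png

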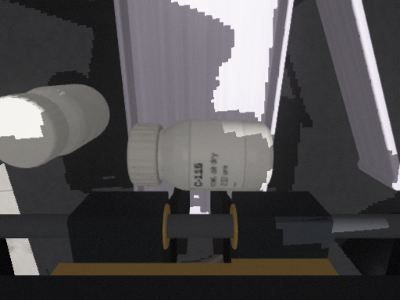

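The bottle (200,155) is straight against both fingertips and rolling up the lane. I continue.

arm_command(
  increments=[
    [[0.3,0,-0.04],[0,0,0],1.4],
    [[0.6,0,-0.08],[0,0,0],1.4],
    [[0.9,0,-0.13],[0,0,0],1.4],
    [[1.2,0,-0.17],[0,0,0],1.4],
    [[1.5,0,-0.21],[0,0,0],1.4],
    [[1.8,0,-0.25],[0,0,0],1.4],
    [[2.1,0,-0.3],[0,0,0],1.4],
    [[2.4,0,-0.34],[0,0,0],1.4],
  ],
)

```text
time_s: 5.53
eef_pos: [0.4761, -0.0446, 0.0438]
eef_rot: [0.736, 0.677, 0.0, 0.0]
force: [0.2, -1.3, 0.8]
gripper_width: 0.0139
grip_force: 0.4
```

arm_command(
  increments=[
    [[0.3,0,-0.04],[0,0,0],1.4],
    [[0.6,0,-0.08],[0,0,0],1.4],
    [[0.9,0,-0.13],[0,0,0],1.4],
    [[1.2,0,-0.17],[0,0,0],1.4],
    [[1.5,0,-0.21],[0,0,0],1.4],
    [[1.8,0,-0.25],[0,0,0],1.4],
    [[2.1,0,-0.3],[0,0,0],1.4],
    [[2.4,0,-0.34],[0,0,0],1.4],
  ],
)

```text
time_s: 6.2
eef_pos: [0.4781, -0.0206, 0.0472]
eef_rot: [0.736, 0.677, -0.0, 0.0]
force: [0.5, -0.3, 0.2]
gripper_width: 0.0143
grip_force: 0.4
```

arm_command(
  increments=[
    [[0.3,0,-0.04],[0,0,0],1.4],
    [[0.6,0,-0.08],[0,0,0],1.4],
    [[0.9,0,-0.13],[0,0,0],1.4],
    [[1.2,0,-0.17],[0,0,0],1.4],
    [[1.5,0,-0.21],[0,0,0],1.4],
    [[1.8,0,-0.25],[0,0,0],1.4],
    [[2.1,0,-0.3],[0,0,0],1.4],
    [[2.4,0,-0.34],[0,0,0],1.4],
  ],
)

```text
time_s: 6.87
eef_pos: [0.4801, 0.0033, 0.0506]
eef_rot: [0.736, 0.677, 0.0, 0.0]
force: [0.7, -0.2, 0.3]
gripper_width: 0.0142
grip_force: 0.4
```

```bash
python3 -c "
from h import *
G=json.load(open('G.json'));print(tcp_g(G));move([.048,0,.0555],G)"
```

```text
[-0.4313  0.5404 50.5909]
goal [0.4848 0.0515 0.0555] shift cm [ 4.843   0.0669 -0.4909] turn [0.     0.     0.0027]
```

Now slower over the crest.

arm_command(
  increments=[
    [[0.2,0,-0.03],[0,0,0],1.4],
    [[0.4,0,-0.06],[0,0,0],1.4],
    [[0.6,0,-0.09],[0,0,0],1.4],
    [[0.8,0,-0.12],[0,0,0],1.4],
    [[1.0,0,-0.15],[0,0,0],1.4],
    [[1.2,0,-0.18],[0,0,0],1.4],
    [[1.4,0,-0.21],[0,0,0],1.4],
    [[1.6,0,-0.24],[0,0,0],1.4],
  ],
)

```text
time_s: 7.53
eef_pos: [0.4813, 0.0192, 0.0529]
eef_rot: [0.736, 0.677, 0.0, -0.0]
force: [1.2, -0.0, -0.2]
gripper_width: 0.0142
grip_force: 0.0
```

arm_command(
  increments=[
    [[0.2,0,-0.03],[0,0,0],1.4],
    [[0.4,0,-0.06],[0,0,0],1.4],
    [[0.6,0,-0.09],[0,0,0],1.4],
    [[0.8,0,-0.12],[0,0,0],1.4],
    [[1.0,0,-0.15],[0,0,0],1.4],
    [[1.2,0,-0.18],[0,0,0],1.4],
    [[1.4,0,-0.21],[0,0,0],1.4],
    [[1.6,0,-0.24],[0,0,0],1.4],
  ],
)

```text
time_s: 8.2
eef_pos: [0.4827, 0.0351, 0.0554]
eef_rot: [0.736, 0.677, -0.0, -0.0]
force: [-0.5, 0.8, 1.1]
gripper_width: 0.0139
grip_force: 0.0
```

```bash
python3 -c "
from h import *
from cell import read_camera
import cv2
G=json.load(open('G.json'));print(tcp_g(G))
a=cv2.resize(read_camera('wrist'),(400,300));b=cv2.resize(read_camera('scene')[150:270,180:340],(400,300),interpolation=cv2.INTER_CUBIC)
cv2.imwrite('pics/w3.png',np.hstack([a,b]))"
```

```text
[31.4594  0.6493 55.368 ]
```

View pics/w3.png

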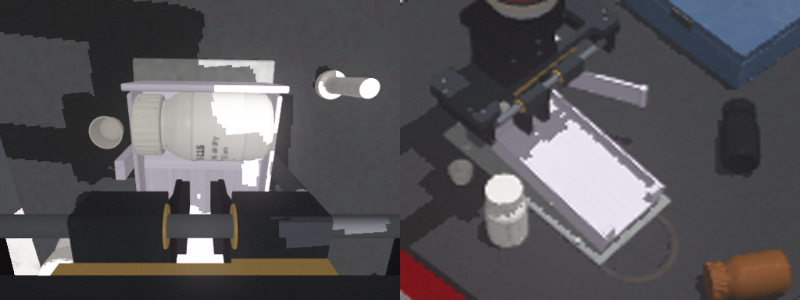

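The bottle lies straight in the dip against the end stop (wrist view 205,125). The fingers are free of it. I back off, rise, close the fingers and go round outside the keeper.

arm_command(
  increments=[
    [[-0.8,0,0],[0,0,0],0],
    [[-2,0,-1],[0,0,0],0],
    [[-3,0,-3.2],[0,0,0],0],
    [[-3.3,0,-6],[0,0,0],0],
    [[-3.5,2.8,-6.7],[0,0,0],0],
    [[-3.5,5.8,-6.7],[0,0,0],0],
    [[-3.5,8.8,-6.7],[0,0,0],0],
    [[-3.5,11.5,-6.7],[0,0,0],0],
  ],
)

```text
time_s: 8.97
eef_pos: [0.5961, -0.0108, 0.123]
eef_rot: [0.736, 0.677, 0.0, 0.001]
force: [-0.2, -0.2, -0.6]
gripper_width: 0.0006
grip_force: 0.0
```

```bash
python3 -c "
from h import *
from cell import read_camera
import cv2
G=json.load(open('G.json'));print(tcp_g(G),ctrl.read_state()['gripper_width']);move([-.004,-.114,.072],G)
a=cv2.resize(read_camera('wrist'),(400,300));b=cv2.resize(read_camera('scene')[150:270,180:340],(400,300),interpolation=cv2.INTER_CUBIC)
cv2.imwrite('pics/w4.png',np.hstack([a,b]))"
```

```text
[  -4.4067 -116.3102  122.9727] 0.0005862116955852081
goal [ 0.5939 -0.0102  0.072 ] shift cm [ 0.043  -0.2387  5.0969] turn [0.0015 0.0004 0.0022]
```

View pics/w4.png

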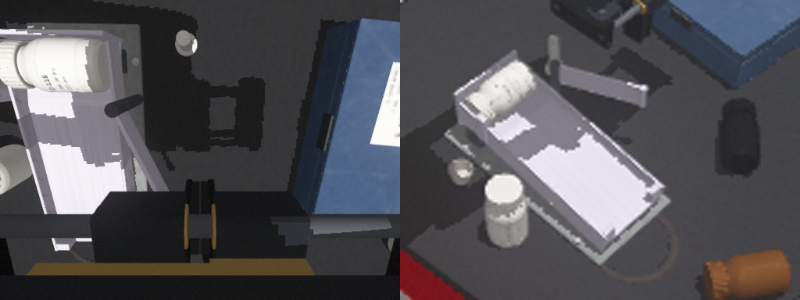

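The bottle stays parked, and the fingers are outside the keeper. The blue box on the right is about 60 mm high, well under the gripper's body, which will be at 140 mm. I go down to the keeper's height.

arm_command(
  increments=[
    [[-0.4,0,0],[0,0,0],0],
    [[-0.9,0,0.3],[0,0,0],0],
    [[-1.4,0,1],[0,0,0],0],
    [[-1.6,0,2.2],[0,0,0],0],
    [[-1.6,0,3.5],[0,0,0],0],
    [[-1.6,0,4.6],[0,0,0],0],
    [[-1.6,0,5.05],[0,0,0],0],
    [[-1.6,0,5.05],[0,0,0],0],
  ],
)

```text
time_s: 9.73
eef_pos: [0.5912, -0.0252, 0.0693]
eef_rot: [0.736, 0.677, -0.001, -0.002]
force: [-1.3, -0.1, -1.0]
gripper_width: 0.0004
grip_force: 0.0
```

```bash
python3 -c "
from h import *
G=json.load(open('G.json'));s=ctrl.read_state();print(tcp_g(G),s['force'])
for p in ([-.02,-.0675,.072],[-.0145,-.0372,.072],[.0043,-.0102,.072],[.019,-.0003,.072],[.0365,.0045,.072]): move(p,G)"
```

```text
[ -19.1534 -112.6143   69.3166] [-1.2562 -0.0926 -1.0332]
goal [ 0.5462 -0.0221  0.072 ] shift cm [-0.0718 -4.5127 -0.2497] turn [-0.0041 -0.0004  0.0028]
goal [ 0.5165 -0.014   0.072 ] shift cm [ 0.4867 -7.5411 -0.237 ] turn [-0.0041 -0.0004  0.0028]
goal [0.4912 0.0071 0.072 ] shift cm [  2.3743 -10.2358  -0.225 ] turn [-0.0041 -0.0004  0.0028]
goal [0.4826 0.0226 0.072 ] shift cm [  3.8471 -11.2216  -0.2203] turn [-0.0041 -0.0004  0.0028]
goal [0.4793 0.0404 0.072 ] shift cm [  5.5984 -11.6967  -0.2176] turn [-0.0041 -0.0004  0.0028]
```

arm_command(
  increments=[
    [[0,-0.5,0],[0,0,0],0],
    [[0,-1.1,0],[0,0,0],0],
    [[0,-1.7,0],[0,0,0],0],
    [[0,-2.3,0],[0,0,0],0],
    [[0,-2.9,0],[0,0,0],0],
    [[0,-3.5,0],[0,0,0],0],
    [[0,-4.1,0],[0,0,0],0],
    [[0,-4.7,0],[0,0,0],0],
  ],
)

```text
time_s: 10.4
eef_pos: [0.5457, -0.0216, 0.0721]
eef_rot: [0.736, 0.677, 0.0, 0.0]
force: [0.5, -0.3, 0.1]
gripper_width: -0.0001
grip_force: 0.3
```

arm_command(
  increments=[
    [[0.1,-0.5,0],[0,0,0],0],
    [[0.15,-1.0,0],[0,0,0],0],
    [[0.25,-1.6,0],[0,0,0],0],
    [[0.35,-2.2,0],[0,0,0],0],
    [[0.5,-2.8,0],[0,0,0],0],
    [[0.6,-3.1,0],[0,0,0],0],
    [[0.9,-3.6,0],[0,0,0],0],
    [[1.2,-4.1,0],[0,0,0],0],
  ],
)

```text
time_s: 11.07
eef_pos: [0.506, -0.0061, 0.0719]
eef_rot: [0.736, 0.677, -0.0, 0.0]
force: [1.0, -0.3, -0.2]
gripper_width: 0.0008
grip_force: 0.4
```

```bash
python3 -c "
from h import *
from cell import read_camera
import cv2
G=json.load(open('G.json'));s=ctrl.read_state();print(tcp_g(G),s['force'])
for p in ([.0043,-.0102,.072],[.019,-.0003,.072],[.0365,.0045,.072]): move(p,G)
a=cv2.resize(read_camera('wrist'),(400,300));b=cv2.resize(read_camera('scene')[150:270,180:340],(400,300),interpolation=cv2.INTER_CUBIC)
cv2.imwrite('pics/w5.png',np.hstack([a,b]))"
```

```text
[ -7.4824 -26.1126  71.8536] [ 1.0082 -0.3112 -0.188 ]
goal [0.4912 0.0071 0.072 ] shift cm [ 1.1823 -1.5882 -0.0149] turn [0.0001 0.0001 0.0026]
goal [0.4826 0.0226 0.072 ] shift cm [ 2.6548 -2.5745 -0.0151] turn [0.0001 0.0001 0.0026]
goal [0.4793 0.0404 0.072 ] shift cm [ 4.4061 -3.05   -0.0153] turn [0.0001 0.0001 0.0026]
```

View pics/w5.png

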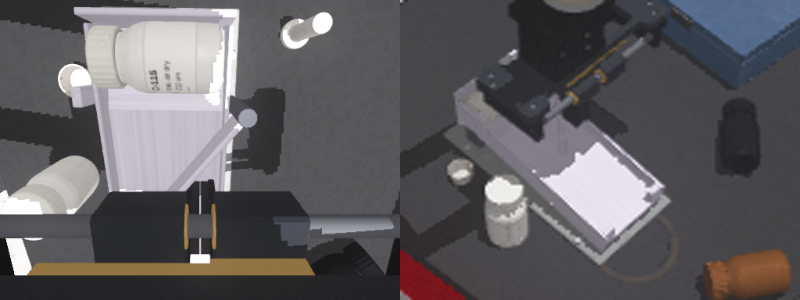

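The keeper (hinge 248,118) has swung over the lane to about 45°, in contact with the fingers, and the bottle is undisturbed. I finish the arc.

arm_command(
  increments=[
    [[0.3,-0.4,0],[0,0,0],0],
    [[0.6,-0.8,0],[0,0,0],0],
    [[0.9,-1.2,0],[0,0,0],0],
    [[1.2,-1.6,0],[0,0,0],0],
    [[1.55,-1.85,0],[0,0,0],0],
    [[1.9,-2.1,0],[0,0,0],0],
    [[2.3,-2.35,0],[0,0,0],0],
    [[2.65,-2.55,0],[0,0,0],0],
  ],
)

```text
time_s: 11.83
eef_pos: [0.4829, 0.0227, 0.0718]
eef_rot: [0.736, 0.677, -0.0, -0.0]
force: [0.9, -0.2, -0.3]
gripper_width: 0.0002
grip_force: 0.3
```

arm_command(
  increments=[
    [[0.3,-0.1,0],[0,0,0],0],
    [[0.6,-0.2,0],[0,0,0],0],
    [[0.9,-0.3,0],[0,0,0],0],
    [[1.2,-0.4,0],[0,0,0],0],
    [[1.4,-0.45,0],[0,0,0],0],
    [[1.6,-0.5,0],[0,0,0],0],
    [[1.7,-0.5,0],[0,0,0],0],
    [[1.75,-0.5,0],[0,0,0],0],
  ],
)

```text
time_s: 12.5
eef_pos: [0.4795, 0.0398, 0.0718]
eef_rot: [0.736, 0.677, -0.001, 0.0]
force: [-1.5, -4.9, 0.8]
gripper_width: 0.0004
grip_force: 2.3
```

arm_command(
  increments=[
    [[0.05,0,0],[0,0,0],0],
    [[0.1,0,0],[0,0,0],0],
    [[0.15,0,0],[0,0,0],0],
    [[0.2,0,0],[0,0,0],0],
    [[0.2,0,0],[0,0,0],0],
    [[0.2,0,0],[0,0,0],0],
    [[0.2,0,0],[0,0,0],0],
    [[0.2,0,0],[0,0,0],0],
  ],
)

```text
time_s: 13.17
eef_pos: [0.4795, 0.0399, 0.0718]
eef_rot: [0.736, 0.677, -0.002, 0.001]
force: [-2.0, -10.7, 1.6]
gripper_width: 0.0004
grip_force: 5.3
```

```bash
python3 -c "
from h import *
from cell import read_camera
import cv2
G=json.load(open('G.json'));s=ctrl.read_state();print(tcp_g(G),s['force'])
cv2.imwrite('pics/w6.png',read_camera('wrist'))"
```

```text
[36.0365  4.2919 71.8244] [ -1.9697 -10.6657   1.6399]
```

View pics/w6.png

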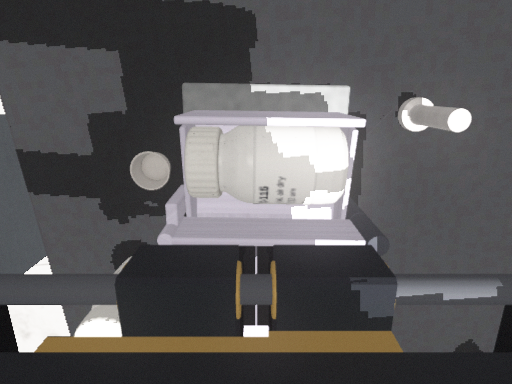

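The keeper is hard against its stop, straight across at row 232 and parallel to the end stop at row 118, with the bottle behind it. The force rises without motion. I retreat straight back, then up.

arm_command(
  increments=[
    [[-0.4,0,0],[0,0,0],0],
    [[-1.2,0,0],[0,0,0],0],
    [[-2.4,0,0],[0,0,0],0],
    [[-3.6,0,-0.5],[0,0,0],0],
    [[-4.5,0,-2.5],[0,0,0],0],
    [[-5,0,-5.5],[0,0,0],0],
    [[-5.5,0,-8.5],[0,0,0],0],
    [[-6,0,-11],[0,0,0],0],
  ],
)

```text
time_s: 13.88
eef_pos: [0.475, -0.0181, 0.1837]
eef_rot: [0.736, 0.677, 0.001, 0.0]
force: [0.2, -0.2, -0.1]
gripper_width: 0.0004
grip_force: 0.0
```

arm_command(
  increments=[
    [[-3,0,0],[0,0,0],0],
    [[-6,0,0],[0,0,0],0],
    [[-9,0,0],[0,0,0],0],
    [[-12,0,0],[0,0,0],0],
    [[-14,0,0],[0,0,0],0],
    [[-15,0,0],[0,0,0],0],
    [[-15,0,0],[0,0,0],0],
    [[-15,0,0],[0,0,0],0],
  ],
)

```text
time_s: 14.55
eef_pos: [0.4621, -0.1668, 0.1816]
eef_rot: [0.737, 0.676, 0.0, -0.0]
force: [0.6, 0.6, 0.6]
gripper_width: 0.0001
grip_force: 0.0
```

```bash
python3 -c "
from h import *
from cell import read_camera
import cv2
G=json.load(open('G.json'));s=ctrl.read_state();print(s['time_s'],tcp_g(G),s['force'])
a=cv2.resize(read_camera('top')[170:290,190:350],(400,300),interpolation=cv2.INTER_CUBIC);b=cv2.resize(read_camera('scene')[150:270,180:340],(400,300),interpolation=cv2.INTER_CUBIC)
cv2.imwrite('pics/w7.png',np.hstack([a,b]))"
```

```text
14.55 [-171.4446    3.7382  181.628 ] [0.5801 0.6372 0.5716]
```

View pics/w7.png

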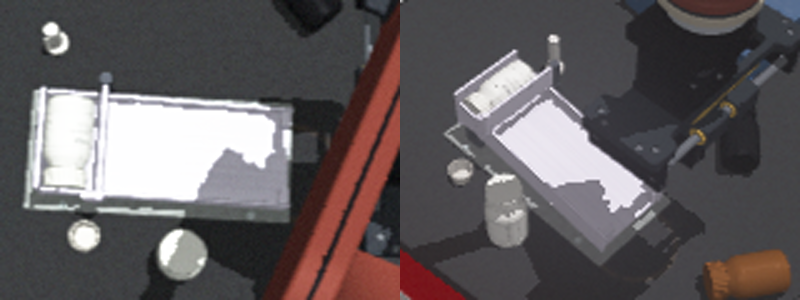

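Both views show the bottle in the dip (70,140), the keeper straight across behind it at column 102, and the bystanders where they stood. Handing in.

```bash
python3 -c "
from cell import ctrl
print(ctrl.hand_in())"
```

```text
the job is handed in; nothing more can be done
None
```

The bottle is parked in the dip against the end stop, the keeper is closed straight across behind it, nothing else was touched, and the job was handed in at about 14.6 s.

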